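Feel the jaw gap of a bottle clamp with a taper gauge

ROBOT

A 7-joint arm with a two-finger parallel gripper is mounted at the origin on the work surface. World frame = base frame: x ahead of the robot, y to its left, z up, the work surface at z = 0. Lengths are in m, angles in rad, forces in N, time in s.
With the tool pointing down it reaches from about 0.4 to 0.875 m from the base axis. Payload 6.5 kg.
Tool frame: the origin (TCP) lies midway between the tips of the shut fingers; the grasp point (between the pads) lies 19 mm behind it; y points along the fingers, x is the direction in which the jaws open and shut, and the axes are right-handed (so a half turn about y gives the same grasp; the last joint's range is limited). The gripper opens to 88 mm and grips with 3 to 60 N. Pads are 18 mm wide; open, the fingers measure 123 mm over their backs; the gripper's body (75 mm by 187 mm) begins 45 mm behind the grasp point.
Start: joints at [1.235, 0.536, -0.004, 1.538, 0.003, 1.067, -0.071], TCP at [0.173, -0.626, 0.239] pointing down, gripper open.
Joint ranges: [-2.7, 2.7], [-0.37, 2.16], [-1.27, 1.26], [0.24, 2.4], [-1.31, 4.45], [0.19, 1.91], [-2.76, 2.76]. Speed limits (rad/s): [2.39, 2.39, 3.14, 3.14, 3.14, 3.14, 3.14].

INTERFACE

Orientations are given as [roll, pitch, yaw] about the fixed x, y, z axes, in that order (R = Rz(yaw) Ry(pitch) Rx(roll)).
In Python, from rig import manip gives the robot as it stands.
- The arm moves only by the shell command python3 -m inch 'ROWS' [OPENING] [FORCE]. ROWS is JSON, a list of rows, each a list of 4 numbers: the shift along the tool's x, y, z in cm, then the turn about the tool's y in rad. In form: [[tx, ty, tz, roll], ...]. A call has 1 to 8 rows; each row is the pose to reach, as a shift and turn from the pose measured when the call began, along the tool's axes at that moment; what a row does not reach only later rows make up. A row lasts 1/12 s, in which the tool goes at most 41.7 mm and 7.16 degrees, less where a joint would pass 70% of its speed; a pose out of reach is approached as far as the arm can. A call with a gripper value outside its range is refused whole. OPENING is the finger opening in cm, from 0 to 8.81, set as the call begins (- or left out, the last holds). The fingers move at their own pace and stop on an object; FORCE is the grip in N (left out, the last holds). Time passes only in rows, so rows that repeat a pose let the fingers close. It gives the time, the measured TCP pose, the force and the opening at its end, in the units of the state.
- manip.observe(): the state, without advancing time (a new reading comes with each control period).
- manip.get_image(name): name is "side" or "top" or "wrist"; returns the picture (400x640x3 uint8, red, green, blue); there is no depth.
- manip.calibration(name): a dict with "camera_matrix" (3x3 intrinsics, pixels), "D" ([k1, k2, p1, p2, k3] as OpenCV has them; the pictures are not rectified), "R" (3x3) and "t" (3): a world point X has camera coordinates R X + t. Camera axes: x right, y down, z forward; pixel columns grow to the right and rows downward; lengths in m; the calibration is good to about 2 mm. A picture is of the moment at which its call begins: read the wrist's pose just before it. calibration takes no time and is no camera call; for the wrist camera it gives the pose at the moment of the call.
- manip.close_job(): hands the job in, once; it reports no verdict.
The state is a dict: "clock": time; "qpos": joint angles; "joint_vel": joint speeds; "joint_efforts": joint torques, N m; "position": TCP position; "eef_rot": TCP orientation; "force": force on the tool from outside, world axes, zero at the start; "wrist_torque": the same for the moment, N m; "width": opening from 0.0 (shut) to 1.0 (fully open).
Only numpy, scipy, OpenCV 4.12 (cv2) and the standard library are available. Lean on these libraries where they do the work, as an engineer would, in place of code of your own. Each camera call takes 0.05 s, during which the arm holds its last target. There are 200 camera calls.

TASK

Take the steel taper gauge out of its wooden stand by the orange handle and slide its blade straight down between the two jaw plates of the bottle clamp, gently, until you feel it drag snugly on both plates; do not force it deeper or press hard on the jaws. Finish while still gripping the gauge and holding it upright at that depth, without letting go. Leave the bottle, the jar and the tin where they stand.

Things in the scene. Friction and masses are not known exactly. Their poses are not given: they have to be found in the camera images.
- gauge: Taper gauge, 80 to 130 g, upright in the stand, both sides alike. Origin: middle of the blade's lower end; z up, x thickness, y width. Steel blade 18 mm wide, 2.5 mm thick at the end, growing evenly 1 mm per 10 mm of height to 9.5 mm at z = 70 mm, then constant to 82 mm. Orange handle from z = 82 to 124 mm: 22 mm (x) by 30 mm (y). Pushing it down takes 2.5 to 4 N once it drags.
- stand: Fixed wooden block, 70 x 70 mm, 90 mm tall, origin at the centre of its underside, slot 12 mm (x) by 20.5 mm (y) right through from its top. The gauge hangs in it, its handle resting on the block's top, its x and y along the block's; lift it over 82 mm straight up to draw the blade clear.
- clamp: Bottle clamp fixed to the bench: dark steel base 150 mm (x) by 110 mm (y), green end blocks 60 mm tall. Origin at the centre of its underside, z up, x across the jaw gap, y along the jaws. It carries the carriage with the two jaws. Nothing on it is higher than 128 mm above the bench.
- carriage: Aluminium carriage in the clamp, carries both jaws and floats along the clamp's x, 8 mm either way (0.12 N per mm towards the middle, hardly any friction), so the gap lines itself up with the blade. Axes as the clamp's; origin starts at the clamp's origin. Its floor lies 69 mm below the mouth of the gap.
- screw_jaw: Brass jaw plate on the -x side of the gap; does not yield. Its screw is set anew each time: the gap is 4.0 to 6.5 mm. Origin: middle (along y) of its upper inner edge, on the mouth of the gap, 118 mm above the bench. Both jaws are 34 mm along y, with guide lips above the mouth that flare out at 45 degrees, 10 mm to each side and 10 mm higher.
- spring_jaw: Steel jaw plate on the +x side, sprung: gives way at 3 N, then 1 mm for each further 1.5 N. Origin: as the brass jaw's; starts at x = 2 mm in the carriage frame. The gap is the x distance between the jaws' origins. Drag starts when the blade's thickness at the mouth equals the gap (end 15 to 40 mm below the mouth); too deep once this jaw is pushed back over 2.5 mm, 25 mm deeper.
- bottle: Clear glass bottle with a paper label and black cap, 68 mm across, 190 mm tall, loose; origin at the centre of its underside. Leave it alone.
- jar: Amber jar with a red lid, 72 mm across, 85 mm tall, loose; origin at the centre of its underside. Leave it alone.
- tin: Red round tin, 87 mm across, 52 mm tall, loose; origin at the centre of its underside. Leave it alone.
Not all that is in view belongs to the job. What is meant by the clamp is not pink, and is the smaller of those in its own colour.

How it is judged:
On the way, in this order (a step that is already met when the one before it is completed fails the run):
1. the gauge has been drawn out of its stand and is carried by the gripper (height (world z) of gauge above 0.095 m and contact force between gauge and the fingers above 2 N), for 0.1 s.
2. the blade's end is between the jaws, at least 8 mm below the mouth of the gap (z of gauge in the frame of spring_jaw below -0.008 m and x of gauge in the frame of spring_jaw below 0.001 m and x of gauge in the frame of screw_jaw above -0.001 m and y of gauge in the frame of clamp between -0.012 and 0.012 m), for 0.1 s.
At the end, for the whole second after the job is handed in: Blade upright (0.15 rad) and still (10 mm/s) between the jaws, its end over 8 mm below the mouth, within 12 mm of the jaws' middle along y; over 1 N on each jaw; spring jaw pushed back less than 2.5 mm; gauge still gripped (over 2 N), through the last second (all of step 2 and contact force between gauge and spring_jaw above 1 N and contact force between gauge and screw_jaw above 1 N and x of spring_jaw in the frame of carriage below 0.0045 m and angle between gauge's own z axis and vertical below 0.15 rad and linear speed of gauge below 0.01 m/s and contact force between gauge and the fingers above 2 N); the arm keeps its last pose, push and grip.
It fails at once if the gauge is forced: it presses on a jaw with more than 20 N (contact force between gauge and spring_jaw above 20 N or contact force between gauge and screw_jaw above 20 N).
It fails at once if the bottle, the jar or the tin is moved by more than 25 mm (distance of any of bottle, jar, tin from where it was at the start of the episode above 0.025 m).
It also fails if it takes over 38 s, if anything falls off the work surface, if the arm or the gripper's body presses on something with over 40 N, if the wrist force passes 120 N, or if a joint passes its speed limit or range.

## Working session

There is one attempt and no reset: what is moved stays moved. The work goes in short steps, Python scripts to look and compute and a shell command to move; the robot and the scene stay as the last step left them, time stands still between calls to the robot, and variables do not carry over. Pictures are saved under pics/ and viewed, on a budget of 10 in all, crops included, one or two more only if the job needs it, and the job is handed in when it is done.

```bash
mkdir -p pics
python3 - <<'E'
from rig import manip
import cv2,numpy as np
print(manip.observe())
for n in("top","side"):
    im=manip.get_image(n); cv2.imwrite(f"pics/{n}0.png",im[:,:,::-1]); c=manip.calibration(n); print(n,c)
E
```

```text
{'clock': 0.0, 'qpos': array([ 1.23482698,  0.53715928, -0.00442039,  1.53886029,  0.00261458,
        1.06734132, -0.07121675]), 'joint_vel': array([-0.00049232, -0.00036557, -0.00014572,  0.00082857,  0.00046309,
       -0.00161523, -0.00031535]), 'joint_efforts': array([-4.81314692e-04, -5.70981932e+01,  9.90933403e-01, -2.51598144e+01,
       -5.60607493e-02,  1.79393491e-02,  1.64197295e-04]), 'position': array([ 0.17303201, -0.62589696,  0.23784875]), 'eef_rot': array([-1.57094772,  0.0017562 , -1.30098058]), 'force': array([ 0.88771473, -0.21864852,  0.23867118]), 'wrist_torque': array([-0.01793652, -0.03080743,  0.03188737]), 'width': 1.001768622080142}
top {'camera_matrix': array([[510.43079745,   0.        , 319.4692065 ],
       [  0.        , 510.43079745, 198.42429067],
       [  0.        ,   0.        ,   1.        ]]), 'D': array([-0.1488572,  0.       ,  0.       ,  0.       ,  0.       ]), 'R': array([[ 1.92280609e-03, -9.99976309e-01, -6.60946283e-03],
       [-9.76679102e-01, -4.58898630e-04, -2.14703798e-01],
       [ 2.14695678e-01,  6.86815799e-03, -9.76656846e-01]]), 't': array([0.01137699, 0.56367648, 1.39782288])}
side {'camera_matrix': array([[448.11818189,   0.        , 317.06290651],
       [  0.        , 448.11818189, 197.83056911],
       [  0.        ,   0.        ,   1.        ]]), 'D': array([-0.02782512,  0.        ,  0.        ,  0.        ,  0.        ]), 'R': array([[-0.7883191 , -0.61486885, -0.0221202 ],
       [-0.3646823 ,  0.49590848, -0.7880873 ],
       [ 0.49553993, -0.61319743, -0.61516591]]), 't': array([0.45638913, 0.27028563, 0.92068587])}
```

View pics/top0.png

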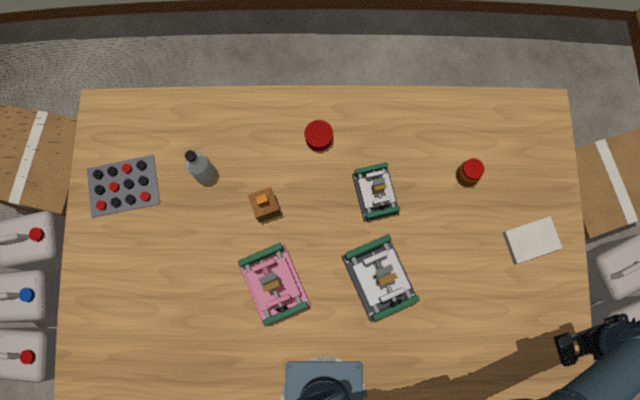

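View pics/side0.png

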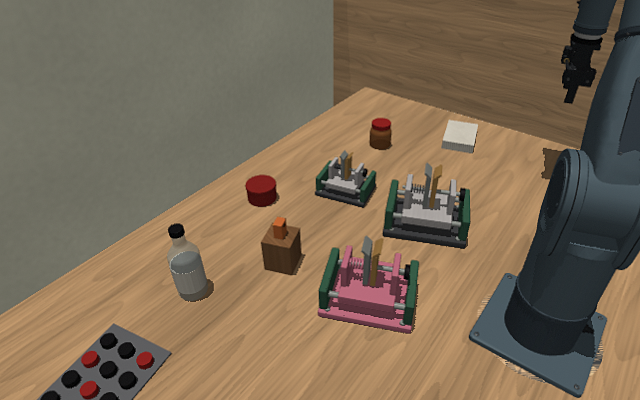

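```bash
cat > h.py <<'E'
import cv2,numpy as np
from rig import manip
def ray(c,uv,z):
    uv=np.array(uv,float).reshape(-1,1,2)
    p=cv2.undistortPoints(uv,c["camera_matrix"],c["D"]).reshape(-1,2)
    d=np.c_[p,np.ones(len(p))]@c["R"]; o=-c["R"].T@c["t"]
    return o+d*((z-o[2])/d[:,2])[:,None]
def blobs(m,amin=15):
    n,l,s,ce=cv2.connectedComponentsWithStats(m.astype(np.uint8)); return [(s[i,4],ce[i],(l==i)) for i in range(1,n) if s[i,4]>=amin]
E
python3 - <<'E'
from h import *
im=cv2.imread("pics/top0.png"); c=manip.calibration("top")
hsv=cv2.cvtColor(im,cv2.COLOR_BGR2HSV); H,S,V=cv2.split(hsv)
g=(H>65)&(H<95)&(S>90)
for a,ce,m in blobs(g,20):
    print("green",a,ce.round(1),ray(c,ce,.06).round(4))
o=(H>8)&(H<20)&(S>200)&(V>170); o[:, :240]=0
for a,ce,m in blobs(o,15):
    ys,xs=np.nonzero(m); r=cv2.minAreaRect(np.c_[xs,ys].astype(np.float32)); print("orange",a,ce.round(1),r,ray(c,r[0],.132).round(4))
a=cv2.resize(im[155:230,235:285],None,fx=8,fy=8,interpolation=cv2.INTER_CUBIC)
b=cv2.resize(im[155:230,350:400],None,fx=8,fy=8,interpolation=cv2.INTER_CUBIC)
cv2.imwrite("pics/crop.png",np.hstack([a,b])[:600,:800])
E
```

```text
green 146 [370.  168.8] [[ 0.6519 -0.1344  0.06  ]]
green 195 [381.7 212.5] [[ 0.5229 -0.1654  0.06  ]]
green 305 [367.4 247.1] [[ 0.424  -0.1229  0.06  ]]
green 279 [260.7 254.6] [[0.4024 0.1768 0.06  ]]
green 298 [394.6 307.8] [[ 0.2553 -0.1958  0.06  ]]
green 249 [285.  313.2] [[0.2408 0.1063 0.06  ]]
```

View pics/crop.png

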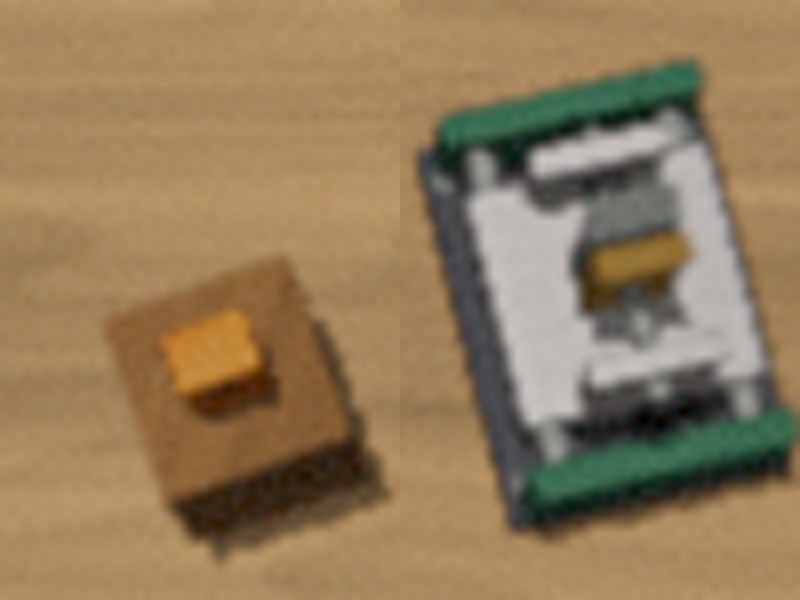

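Run:
```python
from h import *
c=manip.calibration("top")
def C(pts,x0,off): return [((x-off)/8+x0-.44*1,y/8+155-.44) for x,y in pts]
for n,pts,z in(("stand",[(105,325),(285,258),(352,440),(170,500)],.09),("handle",[(165,345),(240,310),(262,360),(187,393)],.132)):
    P=ray(c,C(pts,235,0),z); print(n,P.round(4).tolist(),P.mean(0).round(4))
    for i in range(4):
        d=P[(i+1)%4]-P[i]; print(np.linalg.norm(d).round(4),np.arctan2(d[1],d[0]).round(3))
for n,pts,z in (("base",[(420,155),(515,528)],.0),("brasslip",[(585,265),(690,240)],.128),("gr up",[(440,130),(700,70)],.06),("gr lo",[(530,480),(790,420)],.06)):
    P=ray(c,C(pts,350,400),z); d=P[1]-P[0]; print(n,P.round(4).tolist(),P.mean(0).round(4),np.linalg.norm(d),np.arctan2(d[1],d[0]))
s=manip.observe(); print(s['clock'])
w=manip.calibration("wrist"); print(w);
```

```text
stand [[0.5666, 0.214, 0.09], [0.5908, 0.151, 0.09], [0.5255, 0.126, 0.09], [0.5041, 0.1892, 0.09]] [0.5467 0.1701 0.09  ]
0.0676 -1.204
0.07 -2.777
0.0667 1.897
0.0673 0.377
handle [[0.5501, 0.1868, 0.132], [0.5623, 0.1615, 0.132], [0.5449, 0.1535, 0.132], [0.5334, 0.1788, 0.132]] [0.5477 0.1702 0.132 ]
0.0282 -1.121
0.0192 -2.714
0.0278 1.997
0.0185 0.447
base [[0.6528, -0.0856, 0.0], [0.5102, -0.1191, 0.0]] [ 0.5815 -0.1023  0.    ] 0.14643701249953467 -2.9111499545435238
brasslip [[0.5792, -0.1342, 0.128], [0.5881, -0.1705, 0.128]] [ 0.5836 -0.1523  0.128 ] 0.03740166910904807 -1.3314346631334586
gr up [[0.6459, -0.0895, 0.06], [0.6687, -0.1846, 0.06]] [ 0.6573 -0.137   0.06  ] 0.09782264239878277 -1.3353014264359153
gr lo [[0.517, -0.1198, 0.06], [0.5388, -0.2133, 0.06]] [ 0.5279 -0.1665  0.06  ] 0.09599943696860617 -1.3422183177522589
0.1
{'camera_matrix': array([[306.2566459 ,   0.        , 320.67581319],
       [  0.        , 306.2566459 , 198.81166288],
       [  0.        ,   0.        ,   1.        ]]), 'D': array([-0.00330851,  0.        ,  0.        ,  0.        ,  0.        ]), 'R': array([[ 2.65810669e-01, -9.64025134e-01, -4.78877507e-04],
       [-9.23409652e-01, -2.54754368e-01,  2.87079826e-01],
       [-2.76874163e-01, -7.58666805e-02, -9.57906543e-01]]), 't': array([-0.6493468 , -0.03856292,  0.38988342])}
```

```bash
cat >> h.py <<'E'
def go(x,y,z,yaw):
    s=manip.observe(); p=s["position"]; a=s["eef_rot"][2]; d=np.array([x,y,z])-p
    roll=(a-yaw+np.pi)%(2*np.pi)-np.pi
    print("t",round(s["clock"],2),"pos",p.round(4),"rot",s["eef_rot"].round(4),"F",s["force"].round(1),"rows cm:",np.round([100*(np.cos(a)*d[0]+np.sin(a)*d[1]),-100*d[2],100*(-np.sin(a)*d[0]+np.cos(a)*d[1]),roll],3))
E
python3 -m inch '[[-1.3,0,3.7,-0.11],[-2.6,0,7.4,-0.22],[-4,0,11,-0.34],[-5.3,0,15,-0.46],[-6.6,0,19,-0.58],[-8,0,22.5,-0.7],[-9.2,0,26.3,-0.82],[-10.5,0,30,-0.94]]' 8.8 5
python3 -c "
from h import *
go(.547,.170,.24,.37)"
```

```text
clock: 0.77
position: [0.4354, -0.4434, 0.2379]
eef_rot: [-1.57, 0.001, -0.355]
force: [0.7, -1.1, -0.4]
width: 1.002
t 0.77 pos [ 0.4354 -0.4434  0.2379] rot [-1.5696e+00  1.4000e-03 -3.5510e-01] F [ 0.7 -1.1 -0.4] rows cm: [-10.867  -0.213  61.39   -0.725]
```

```bash
python3 -m inch '[[-0.7,0,4,-0.1],[-1.4,0,8,-0.2],[-2.1,0,12,-0.3],[-2.8,0,16,-0.4],[-3.5,0,20,-0.5],[-4.2,0,24,-0.6],[-4.9,0,28,-0.7],[-5.6,0,32,-0.725]]'
python3 -c "
from h import *
go(.530,.163,.24,.37)"
```

```text
clock: 1.43
position: [0.4938, -0.1221, 0.2382]
eef_rot: [-1.569, 0.001, 0.375]
force: [1.0, 0.3, 0.2]
width: 1.003
t 1.43 pos [ 0.4938 -0.1221  0.2382] rot [-1.5689e+00  7.0000e-04  3.7480e-01] F [1.  0.3 0.2] rows cm: [ 1.3803e+01 -1.8300e-01  2.5205e+01  5.0000e-03]
```

```bash
cat >> h.py <<'E'
import json
def wr(n):
    c=manip.calibration("wrist"); im=manip.get_image("wrist"); cv2.imwrite(f"pics/{n}.png",im[:,:,::-1])
    json.dump({k:np.array(v).tolist() for k,v in c.items()},open(f"pics/{n}.json","w"))
def cal(n): return {k:np.array(v) for k,v in json.load(open(f"pics/{n}.json")).items()}
E
python3 -c "
from h import *
wr('w_clamp')"
python3 -m inch '[[1.8,0,3.2,0],[3.6,0,6.4,0],[5.4,0,9.6,0],[7.2,0,12.9,0],[9,0,16.2,0],[10.8,0,19.5,0],[12.6,0,22.8,0],[13.8,0,25.2,0]]'
python3 -m inch '[[0,0,0,0],[0,0,0,0]]'
python3 -c "
from h import *
wr('w_stand');go(.547,.170,.24,.37)
a=[cv2.imread(f'pics/{n}.png') for n in('w_stand','w_clamp')]
cv2.imwrite('pics/both.png',np.vstack([cv2.resize(i,(480,300)) for i in a]))"
```

```text
clock: 2.15
position: [0.5289, 0.1766, 0.2407]
eef_rot: [-1.563, -0.004, 0.386]
force: [0.4, 0.2, -0.2]
width: 0.997
clock: 2.32
position: [0.5283, 0.1785, 0.2404]
eef_rot: [-1.562, -0.003, 0.389]
force: [0.9, -0.0, -0.2]
width: 1.0
t 2.37 pos [0.5286 0.1763 0.2402] rot [-1.5637 -0.0023  0.3865] F [ 0.7 -1.2  0.5] rows cm: [ 1.465  0.018 -1.275  0.016]
```

View pics/both.png

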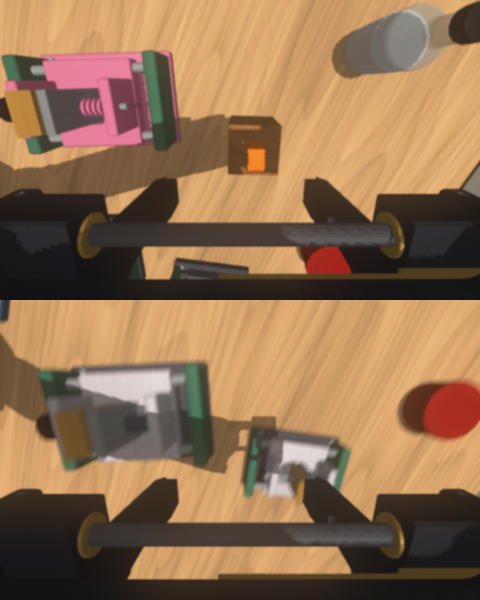

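Run:
```python
from h import *
im=cv2.imread("pics/w_stand.png"); c=cal("w_stand")
H,S,V=cv2.split(cv2.cvtColor(im,cv2.COLOR_BGR2HSV))
print(im[213,343],im[222,343],im[205,343],"cam",-c["R"].T@c["t"])
o=(H>5)&(H<20)&(S>180)&(V>215)
for a,ce,m in blobs(o,60):
    ys,xs=np.nonzero(m); r=cv2.minAreaRect(np.c_[xs,ys].astype(np.float32)); P=ray(c,cv2.boxPoints(r),.132)
    print(a,r,P.round(4).tolist(),P.mean(0).round(4),[(np.linalg.norm(P[(i+1)%4]-P[i]).round(4),np.arctan2(*(P[(i+1)%4]-P[i])[1::-1]).round(3)) for i in range(4)])
cv2.imwrite("pics/c2.png",cv2.resize(im[145:245,295:385],None,fx=6,fy=6,interpolation=cv2.INTER_CUBIC))
```

```text
[ 43 137 241] [ 41 133 241] [ 47 141 241] cam [0.50075867 0.24588974 0.38728831]
592 ((341.0, 213.0), (28.0, 22.0), 90.0) [[0.5371, 0.1803, 0.132], [0.5548, 0.1875, 0.132], [0.5653, 0.1637, 0.132], [0.5471, 0.1563, 0.132]] [0.5511 0.1719 0.132 ] [(np.float64(0.0191), np.float64(0.388)), (np.float64(0.026), np.float64(-1.154)), (np.float64(0.0196), np.float64(-2.754)), (np.float64(0.026), np.float64(1.968))]
```

View pics/c2.png

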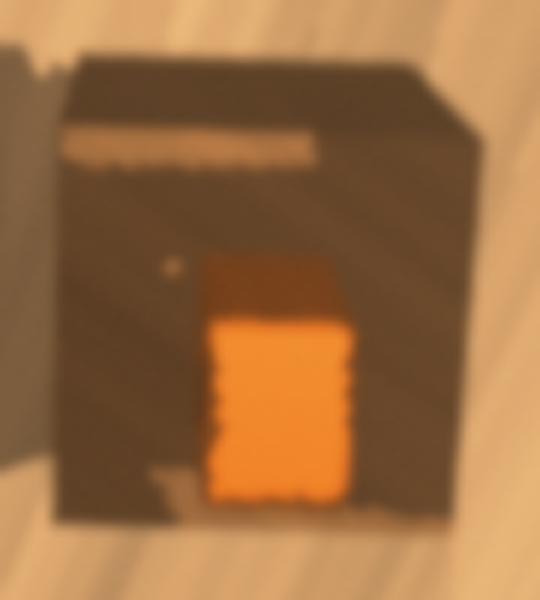

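```bash
python3 -m inch '[[1.2,0,-0.8,0],[1.75,0,-1.3,0],[1.75,0,-1.3,0],[1.75,0,-1.3,0]]' 6
python3 -c "
from h import *
go(.5495,.171,.098,.385)"
```

```text
clock: 2.7
position: [0.55, 0.1691, 0.2399]
eef_rot: [-1.564, -0.002, 0.384]
force: [-0.9, 0.6, 0.1]
width: 0.714
t 2.7 pos [0.55   0.1691 0.2399] rot [-1.5641 -0.0017  0.3836] F [-0.9  0.6  0.1] rows cm: [ 2.8000e-02  1.4187e+01  1.9100e-01 -1.0000e-03]
```

```bash
python3 -m inch '[[0,3,0.2,0],[0,6,0.2,0],[0,9,0.2,0],[0,11,0.2,0],[0,12.5,0.2,0],[0,13.7,0.2,0],[0,14.1,0.2,0],[0,14.1,0.2,0]]'
python3 -c "
from h import *
go(.5495,.171,.098,.385)"
```

```text
clock: 3.37
position: [0.5485, 0.1716, 0.0983]
eef_rot: [-1.564, -0.0, 0.383]
force: [-0.4, -0.3, 0.0]
width: 0.68
t 3.37 pos [0.5485 0.1716 0.0983] rot [-1.564e+00 -3.000e-04  3.834e-01] F [-0.4 -0.3  0. ] rows cm: [ 0.072  0.033 -0.092 -0.002]
```

```bash
python3 -m inch '[[0.1,0,0,0],[0.1,0,0,0],[0.1,0,0,0],[0.1,0,0,0],[0.1,0,0,0],[0.1,0,0,0],[0.1,0,0,0],[0.1,0,0,0]]' 1 25
python3 -c "
from h import *
go(.549,.171,.24,.385)"
```

```text
clock: 4.03
position: [0.5497, 0.1721, 0.0986]
eef_rot: [-1.564, -0.001, 0.383]
force: [-0.1, -0.2, 2.1]
width: 0.248
t 4.03 pos [0.5497 0.1721 0.0986] rot [-1.564e+00 -8.000e-04  3.834e-01] F [-0.1 -0.2  2.1] rows cm: [-1.0100e-01 -1.4137e+01 -7.6000e-02 -2.0000e-03]
```

```bash
python3 -m inch '[[0,-1,0,0],[0,-3,0,0],[0,-5,0,0],[0,-7,0,0],[0,-9,0,0],[0,-11,0,0],[0,-13.5,0,0],[0,-16,0,0]]'
python3 -m inch '[[0,0,0,0],[0,0,0,0],[0,0,0,0]]'
python3 -c "
from h import *
wr('lift'); go(.589,-.151,.26,.235); cv2.imwrite('pics/side1.png',manip.get_image('side')[:,:,::-1])
a=cv2.imread('pics/side1.png')[120:320,180:420]; cv2.imwrite('pics/l.png',np.hstack([cv2.resize(a,None,fx=1.6,fy=1.6),cv2.resize(cv2.imread('pics/lift.png'),(416,320))]))"
```

```text
clock: 4.7
position: [0.5491, 0.1708, 0.2599]
eef_rot: [-1.564, 0.001, 0.384]
force: [-0.4, 0.4, -0.6]
width: 0.249
clock: 4.95
position: [0.5484, 0.1704, 0.2594]
eef_rot: [-1.564, 0.002, 0.384]
force: [0.2, -0.8, -0.8]
width: 0.25
t 5.0 pos [0.5482 0.1703 0.2589] rot [-1.564   0.0029  0.3838] F [-0.4 -0.4 -1.1] rows cm: [ -8.249  -0.115 -31.321   0.149]
```

View pics/l.png

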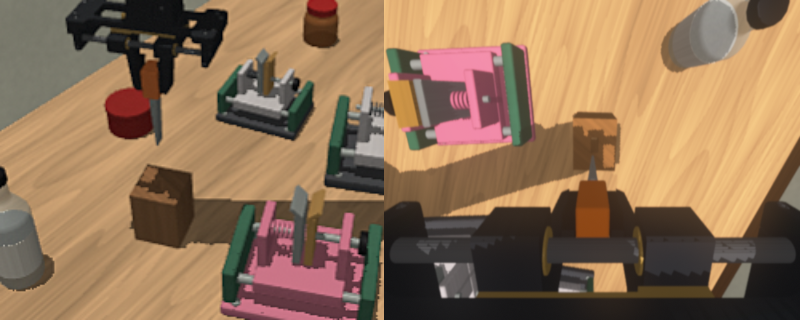

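Run:
```python
from h import *
im=cv2.imread("pics/top0.png"); c=manip.calibration("top")
H,S,V=cv2.split(cv2.cvtColor(im,cv2.COLOR_BGR2HSV))
sub=np.zeros(H.shape,bool); sub[178:198,370:390]=1
b=(H>12)&(H<28)&(S>120)&(V>110)&sub
for a,ce,m in blobs(b,10):
    ys,xs=np.nonzero(m); P=np.c_[xs,ys].astype(np.float32); r=cv2.minAreaRect(P); print(a,ce,r,cv2.boxPoints(r).round(1).tolist())
    bx=cv2.boxPoints(r); bx=bx[np.argsort(bx[:,1])]
    print("gap edge",ray(c,bx[:2].mean(0)-[0,.5],.118).round(4),"lip edge",ray(c,bx[2:].mean(0)+[0,.5],.128).round(4))
# triangulate green tops and brass in side view
im=cv2.imread("pics/side0.png"); s=manip.calibration("side")
H,S,V=cv2.split(cv2.cvtColor(im,cv2.COLOR_BGR2HSV))
sub=np.zeros(H.shape,bool); sub[145:190,330:365]=1
b=(H>12)&(H<28)&(S>110)&(V>90)&sub
for a,ce,m in blobs(b,10):
    ys,xs=np.nonzero(m); t=ys<=ys.min()+1; b4=[xs.min(),xs.max(),ys.min(),ys.max()]; print("side",a,ce,b4,ray(s,(xs[t].mean(),ys.min()-.5),.128).round(4))
cv2.imwrite("pics/c3.png",cv2.resize(im[140:210,310:385],None,fx=8,fy=8,interpolation=cv2.INTER_CUBIC))
```

```text
44 [379.54545455 186.77272727] ((379.5943603515625, 186.83016967773438), (4.120816707611084, 10.851484298706055), 74.05460357666016) [[373.79998779296875, 186.3000030517578], [384.20001220703125, 183.39999389648438], [385.3999938964844, 187.3000030517578], [374.8999938964844, 190.3000030517578]]
gap edge [[ 0.5911 -0.153   0.118 ]] lip edge [[ 0.5746 -0.1546  0.128 ]]
side 434 [349.1797235  153.10138249] [np.int64(330), np.int64(364), np.int64(145), np.int64(168)] [[ 0.6191 -0.1902  0.128 ]]
side 19 [345.52631579 171.31578947] [np.int64(345), np.int64(346), np.int64(164), np.int64(178)] [[ 0.5641 -0.1105  0.128 ]]
```

View pics/c3.png

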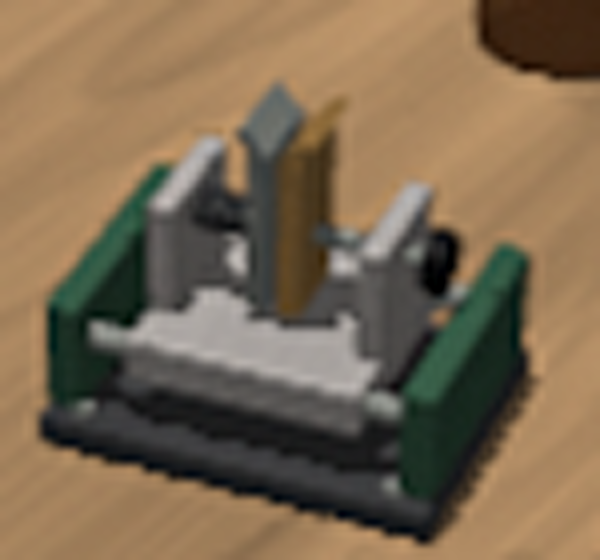

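Run:
```python
from h import *
s=manip.calibration("side")
a=lambda x,y:(310+x/8-.44,140+y/8-.44)
y=.235;R=np.array([[np.cos(y),-np.sin(y)],[np.sin(y),np.cos(y)]])
P=ray(s,a(283,143),.118)[0]; print("mouth",P.round(4),"centre",(P[:2]-R@[0,.017]).round(4))
L=ray(s,[a(240,130),a(280,80)],.128); print("spring lip",L.round(4).tolist(),L.mean(0).round(4), "gap from it",(L.mean(0)[:2]-R@[.011,0]).round(4))
go(.590,-.152,.26,.235)
```

```text
mouth [ 0.5922 -0.1458  0.118 ] centre [ 0.5962 -0.1624]
spring lip [[0.5999, -0.1311, 0.128], [0.6074, -0.1653, 0.128]] [ 0.6037 -0.1482  0.128 ] gap from it [ 0.593  -0.1508]
t 5.05 pos [0.5482 0.1703 0.2586] rot [-1.5638  0.0032  0.3839] F [ 0.1  0.7 -0.2] rows cm: [ -8.193  -0.137 -31.454   0.149]
```

```bash
python3 -m inch '[[-0.5,0,-2,0.02],[-1.3,0,-5,0.04],[-2.2,0,-8.5,0.06],[-3.1,0,-12,0.08],[-4,0,-15.5,0.1],[-5,0,-19,0.12],[-5.9,0,-22.5,0.14],[-6.8,0,-26,0.15]]'
python3 -m inch '[[0,0,0,0],[0,0,0,0]]'
python3 -c "
from h import *
go(.591,-.152,.26,.235)"
```

```text
clock: 5.72
position: [0.5817, -0.098, 0.2558]
eef_rot: [-1.564, 0.006, 0.233]
force: [1.3, -1.0, -1.3]
width: 0.248
clock: 5.88
position: [0.5807, -0.1012, 0.2541]
eef_rot: [-1.563, 0.009, 0.228]
force: [0.6, 0.8, 0.3]
width: 0.246
t 5.88 pos [ 0.5807 -0.1012  0.2541] rot [-1.5633  0.0095  0.2278] F [0.6 0.8 0.3] rows cm: [-0.14  -0.595 -5.181 -0.007]
```

```bash
python3 -m inch '[[0,-0.2,-1.7,0],[-0.1,-0.4,-3.5,0],[-0.1,-0.6,-4.7,0],[-0.1,-0.6,-5.2,0],[-0.1,-0.6,-5.2,0],[-0.1,-0.6,-5.2,0]]'
python3 -c "
from h import *
wr('hov'); go(.591,-.152,.26,.235)
for n in('side','top'): cv2.imwrite(f'pics/{n}2.png',manip.get_image(n)[:,:,::-1])
a=cv2.imread('pics/side2.png')[100:200,300:400]; b=cv2.imread('pics/hov.png')[150:350,220:420]
cv2.imwrite('pics/h.png',np.hstack([cv2.resize(i,(400,400),interpolation=cv2.INTER_CUBIC) for i in(a,b)]))"
```

```text
clock: 6.38
position: [0.5914, -0.1506, 0.2593]
eef_rot: [-1.562, 0.01, 0.229]
force: [0.3, 0.2, -0.2]
width: 0.25
t 6.43 pos [ 0.5914 -0.1503  0.2595] rot [-1.5622  0.0097  0.2297] F [-0.6 -0.5  0.1] rows cm: [-0.076 -0.052 -0.154 -0.005]
```

View pics/h.png

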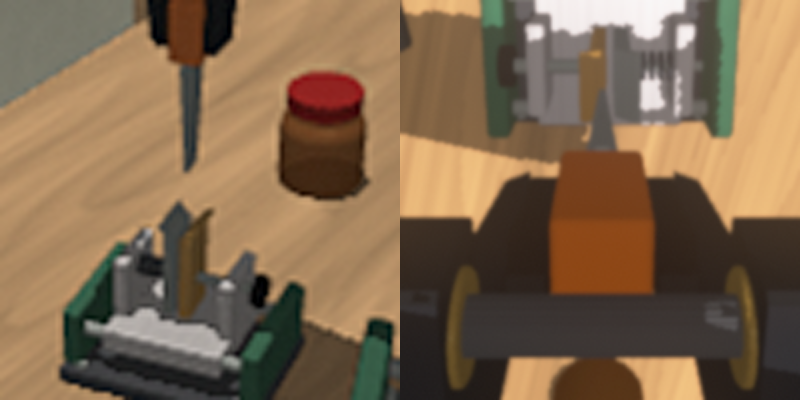

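```bash
python3 - <<'E'
from h import *
s=manip.calibration("side"); w=cal("hov")
print(ray(s,(347.3,142),.169).round(4))
# wrist crop scale 2 : tip and gap mid at lips
print("tip",ray(w,(220+(598-400)/2,150+88/2),.169).round(4),"brass lip ends z.128",ray(w,[(220+(592-400)/2,150+52/2)],.128).round(4),"gap",ray(w,[(220+(606-400)/2,150+50/2),(220+(606-400)/2,150+118/2)],.12).round(4).tolist())
E
python3 -m inch '[[0,0.8,-0.1,0],[0,1.8,-0.1,0],[0,2.8,-0.1,0],[0,3.4,-0.1,0],[0,3.6,-0.1,0],[0,3.6,-0.1,0],[0,3.6,-0.1,0]]'
python3 - <<'E'
from h import *
wr('low'); go(.591,-.152,.22,.235)
for n in('side','top'): cv2.imwrite(f'pics/{n}3.png',manip.get_image(n)[:,:,::-1])
a=cv2.imread('pics/side3.png')[130:190,315:375]; b=cv2.imread('pics/low.png')[150:250,270:370]
cv2.imwrite('pics/h3.png',np.hstack([cv2.resize(i,(400,400),interpolation=cv2.INTER_CUBIC) for i in(a,b)]))
E
```

```text
[[ 0.5859 -0.1464  0.169 ]]
tip [[ 0.5878 -0.1434  0.169 ]] brass lip ends z.128 [[ 0.5831 -0.1383  0.128 ]] gap [[0.5896, -0.1375, 0.12], [0.5974, -0.1707, 0.12]]
clock: 7.12
position: [0.5913, -0.1513, 0.2236]
eef_rot: [-1.562, 0.01, 0.23]
force: [-0.1, 0.3, -1.1]
width: 0.245
t 7.17 pos [ 0.5916 -0.1513  0.2239] rot [-1.5628  0.0089  0.2297] F [-0.4 -0.1 -1. ] rows cm: [-0.07   0.393 -0.053 -0.005]
```

View pics/h3.png

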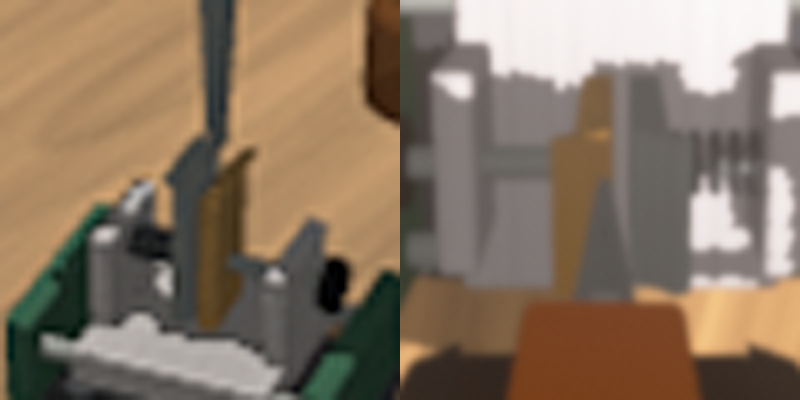

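```bash
python3 -m inch '[[0.2,0,-0.1,0],[0.3,0.2,-0.2,0],[0.3,0.5,-0.2,0],[0.3,0.8,-0.2,0],[0.3,1.1,-0.2,0],[0.3,1.4,-0.2,0],[0.3,1.7,-0.2,0],[0.3,2,-0.2,0]]'
python3 -m inch '[[0,0.2,0,0],[0,0.4,0,0],[0,0.6,0,0],[0,0.6,0,0]]'
python3 - <<'E'
from h import *
s=manip.observe();print(s['clock'],s['position'],s['eef_rot'],s['force'],s['wrist_torque'])
wr('in')
for n in('side',): cv2.imwrite(f'pics/{n}4.png',manip.get_image(n)[:,:,::-1])
a=cv2.imread('pics/side4.png')[130:190,315:375]; b=cv2.imread('pics/in.png')[150:250,270:370]
cv2.imwrite('pics/h4.png',np.hstack([cv2.resize(i,(400,400),interpolation=cv2.INTER_CUBIC) for i in(a,b)]))
E
```

```text
clock: 7.93
position: [0.5947, -0.1525, 0.2037]
eef_rot: [-1.563, 0.009, 0.23]
force: [-0.9, -1.4, -1.3]
width: 0.247
clock: 8.27
position: [0.5945, -0.1524, 0.1972]
eef_rot: [-1.563, 0.009, 0.23]
force: [1.0, -0.5, -0.5]
width: 0.248
8.2667 [ 0.59446647 -0.15237152  0.19724416] [-1.56259193  0.00930958  0.22973014] [ 0.97943143 -0.51423562 -0.46948787] [-0.06767968 -0.20429628  0.04252553]
```

View pics/h4.png

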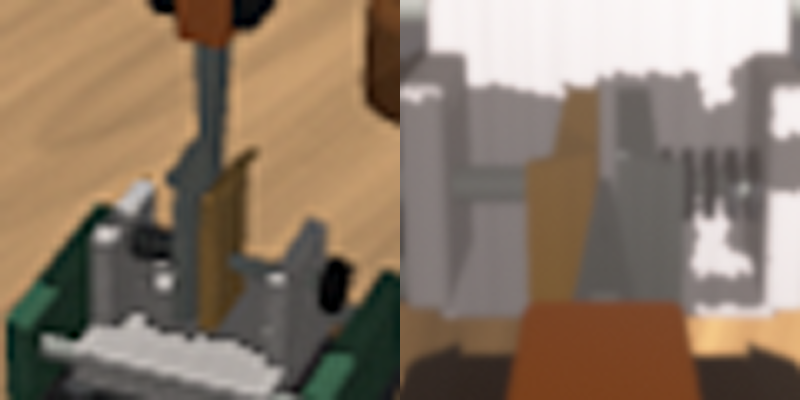

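```bash
f(){ grep -E 'clock|position|force' | tr '\n' ' '; echo; }
python3 -m inch '[[0,0.15,0,0],[0,0.3,0,0]]' |f
python3 -m inch '[[0,0.15,0,0],[0,0.3,0,0]]' |f
python3 -m inch '[[0,0.15,0,0],[0,0.3,0,0]]' |f
```

```text
clock: 8.53 position: [0.5946, -0.1525, 0.1947] force: [-0.2, 0.5, -1.9] 
clock: 8.7 position: [0.5947, -0.1525, 0.1917] force: [-0.2, 0.1, 1.8] 
clock: 8.87 position: [0.5952, -0.1525, 0.1892] force: [-0.5, -0.4, 3.7]
```

```bash
f(){ grep -E 'clock|position|force' | tr '\n' ' '; echo; }
python3 -m inch '[[0,0.1,0,0],[0,0.2,0,0]]' |f
python3 -m inch '[[0,0.1,0,0],[0,0.2,0,0]]' |f
python3 -m inch '[[0,0,0,0]]' |f
python3 -m inch '[[0,0.0,0,0]]' |f
```

```text
clock: 9.03 position: [0.5956, -0.1525, 0.1876] force: [-0.1, 0.4, 4.0] 
clock: 9.2 position: [0.5959, -0.1525, 0.1858] force: [0.4, -0.2, 4.1] 
clock: 9.28 position: [0.5959, -0.1525, 0.1857] force: [0.8, 0.0, 0.9] 
clock: 9.37 position: [0.5959, -0.1525, 0.1856] force: [0.2, 0.6, 3.8]
```

Run:
```python
from h import *
wr('fin')
cv2.imwrite('pics/side5.png',manip.get_image('side')[:,:,::-1])
a=cv2.imread('pics/side5.png')[130:190,315:375]; b=cv2.imread('pics/fin.png')[150:250,270:370]
cv2.imwrite('pics/h5.png',np.hstack([cv2.resize(i,(400,400),interpolation=cv2.INTER_CUBIC) for i in(a,b)]))
s=manip.observe();print(s['clock'],s['position'],s['eef_rot'],s['force'],s['wrist_torque'],s['width'])
```

```text
9.4667 [ 0.59590501 -0.15244389  0.18564775] [-1.56431884  0.00585753  0.229675  ] [-0.17203784 -0.64424853  3.03818492] [-0.03758    -0.14009439  0.01170154] 0.2435983422747606
```

View pics/h5.png

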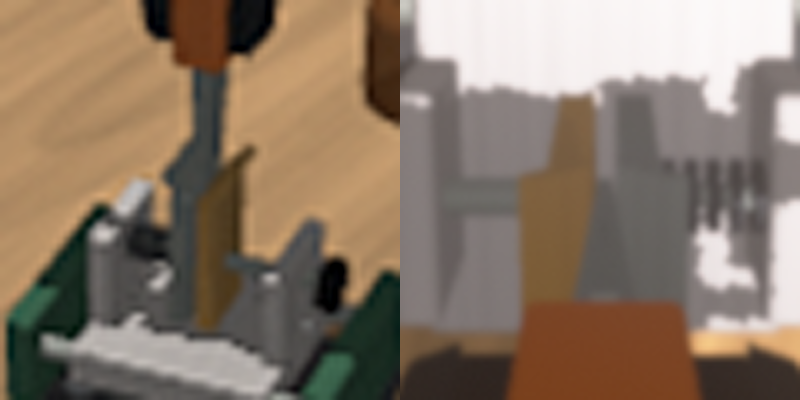

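```bash
python3 -m inch '[[0,0.1,0,0],[0,0.1,0,0],[0,0.1,0,0]]'; python3 -c "
from rig import manip
s=manip.observe();print(s['clock'],s['position'],s['force'],s['joint_vel'].round(4)); print(manip.close_job())"
```

```text
clock: 9.72
position: [0.596, -0.1525, 0.1846]
eef_rot: [-1.564, 0.006, 0.23]
force: [0.8, -0.1, 3.4]
width: 0.247
9.7167 [ 0.59595758 -0.15245401  0.18462877] [ 0.77106507 -0.06495569  3.42633117] [ 0.0004  0.001  -0.0005 -0.0015  0.0013  0.0024  0.0018]
the job is handed in; nothing more can be done
None
```

I drew the gauge out of its stand by the handle and slid the blade down between the jaw plates of the smaller white/green clamp. I handed the job in at 9.7 s with the gauge still gripped. No verdict is reported, so the result isn't confirmed.

- **Depth:** Drag started with the blade's end about 17 mm below the mouth. I stopped about 7 mm deeper, with the end about 24 mm below the mouth, which puts the spring jaw back by an estimated 0.7 mm.
- **Force:** The upward push levelled off at about 3–4 N, apart from one low reading of 0.9 N that the next readings (3.8, 3.0 and 3.4 N) did not repeat. I couldn't read the force on each jaw separately; over 1 N on each is inferred from the drag.
- **Pose:** The tool's tilt was under 0.01 rad and the arm was at rest. The fingers were still stopped on the handle, about 22 mm apart.
- **Position along the jaws:** The tool was about 2 mm from the jaws' middle. The last pictures showed the blade between both plates.
- **Disagreements:** My camera estimates of the gap differed by up to about 1 cm (one side-view pick was the outlier). I corrected the approach by 3 mm across the gap and 2 mm along it from the wrist view.
- **Bottle, jar and tin:** I never went near them, but I did not measure their positions again at the end.

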